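# Hang the dipper on the rinse tub to drain

## Robot

A 6-joint arm with a two-finger parallel gripper is mounted at the origin on the work surface. World frame = base frame: x ahead of the robot, y to its left, z up, the work surface at z = 0. Lengths are in m, angles in rad, forces in N, time in s.
With the tool pointing down it reaches from about 0.4 to 0.825 m from the base axis. Payload 7 kg.
Tool frame: the origin (TCP) lies midway between the tips of the shut fingers; the grasp point (between the pads) lies behind it (manip.tcp_to_grasp is the z of the grasp point in the tool frame, in m); z points along the fingers, y is the line along which they close (so a half turn about z gives the same grasp; the last joint's range is limited). The gripper opens to 88 mm and grips with 3 to 60 N. Pads are 19 mm wide; open, the fingers measure 130 mm over their backs; the gripper's body (78 mm by 193 mm) begins 47 mm behind the grasp point.
Start: joints at [1.412, 0.359, 0.012, 0, -1.224, -0.288], TCP at [0.292, 0.609, 0.227] pointing down, gripper open.
Joint ranges: [-3.07, 3.07], [-1.43, 2.12], [-1.02, 1.25], [-3.03, 1.67], [-3.05, -0], [-3.03, 3.03]. Speed limits (rad/s): [2.39, 2.39, 3.01, 3.14, 3.14, 3.14].

## Interface

Orientations are given as a unit quaternion [x, y, z, w].
In Python, from cell import manip, viewer gives the robot as it stands. The module is installed in compiled form; this text tells all that it offers.
- The arm moves only by the shell command python3 -m pendant 'ROWS'. ROWS is JSON, a list of rows, each a list of 7 numbers: the finger opening in mm, from 0 to 87.6, then the shift along the tool's x, y, z in mm, then the turn, a rotation vector about the tool's x, y, z in rad. In form: [[fingers, dx, dy, dz, ax, ay, az], ...]. A call has 1 to 10 rows; each row shifts and turns the commanded pose from where the row before left it, along the tool's axes as they then stand; what a row does not reach is not made up. A row lasts 1/12 s, in which the tool goes at most 41.7 mm and 7.16 degrees, less where a joint would pass 70% of its speed; a pose out of reach is approached as far as the arm can. A call with a gripper value outside its range is refused whole. The fingers move at their own pace and stop on an object; the grip force is fixed at half the most. Time passes only in rows, so rows that do not move let the fingers close. It gives the time, the measured TCP pose, the force, the opening and the grip force at its end, in the units of the state.
- manip.observe(): the state, without advancing time (a new reading comes with each control period).
- viewer.read_camera(name): name is "side" or "top"; returns a dict with "image" (420x560x3 uint8, red, green, blue), "fx", "fy", "cx", "cy" (pixels), "k1" (the pictures are not rectified: a ray, as slopes to the right and down, at radius r is drawn at 1 + k1 r^2 times it, then the intrinsics apply), "rvec" (rotation vector, rad) and "tvec" (3), from world to camera coordinates, as OpenCV has them. Camera axes: x right, y down, z forward; pixel columns grow to the right and rows downward; lengths in m; the calibration is good to about 2 mm. A picture is of the moment at which its call begins. There is no depth.
- manip.sign_off(): hands the job in; it is judged then, once.
The state is a dict: "clock": time; "joints": joint angles; "dq": joint speeds; "tau": joint torques, N m; "eef_pos": TCP position; "ee_rot": TCP orientation; "wrist_force": force on the tool from outside, world axes, zero at the start; "moment": the same for the moment, N m; "width": finger opening in m; "gripper_force": force on a finger pad.
Only numpy, scipy, OpenCV 4.12 (cv2) and the standard library are available. Lean on these libraries where they do the work, as an engineer would, in place of code of your own. Each camera call takes 0.05 s, during which the arm holds its last target. There are 200 camera calls.

## Task

Pick up the steel dipper and hang it by its own hook on the wire rail along the robot-side wall of the rinse tub, cup inside the tub, with the hook settled down in the small dip of the rail so that it cannot slide along; then let go. Work gently: do not force the dipper against the rail or tub, do not let it drop, and leave the other things on the table as they are.

Things in the scene. Friction and masses are not known exactly. Their poses are not given: they have to be found in the camera images.
- dipper: Loose steel dipper, 150 to 310 g, standing upright on its flat round cup (56 mm diameter, 42 mm high). Origin: centre of the cup's underside, z up. A flat stem, 6 mm thick in x and 16 mm wide in y, runs up the cup's -x side, outer face at x = -34 mm, to a wooden grip block. The hook points to -x from the stem, just below the grip.
- dipper_grip (a point): Centre of the dipper's wooden grip block: 20 mm (x) by 16 mm (y) by 54 mm tall, at x = -31, y = 0, z = 130 mm in the dipper's frame (block from z = 103 to 157). Grip here from above.
- dipper_hook (a point): Middle of the hook's throat, on the underside of its flat crown: x = -39, y = 0, z = 85 mm in the dipper's frame. Crown 12 mm wide (y), 5 mm thick. The throat is 10 mm wide (x = -44 to -34 mm); the hook's outer leg, 5 mm thick, reaches down to about z = 58 mm, its tip flared outward.
- tub: White rectangular rinse tub, fixed, outside 220 mm (x) by 330 mm (y), walls 6 mm thick and 92 mm high, floor 6 mm. Origin: centre of its underside, z up, -x side faces the robot. A wire rail with a dip is clipped on top of the -x wall (see point tub_wall). Dipper origin above tub origin: 25 mm with the hook on the straight wire, 16 mm in the dip, 7 mm on the bare wall.
- tub_wall (a point): Middle of the -x wall's top edge (x = -107, z = 92 mm in the tub's frame). In line above the wall runs a 210 mm rail of 6 mm round steel wire along y, top at z = 110 mm; at its middle it dips 9 mm (floor 18 mm, mouth 25 mm long). The rail is clipped on anew each time: the dip is anywhere from y = -50 to +50 mm, not measured: look or feel for it. It holds to 60 N.
- jar: Bystander: closed glass jar, 68 mm diameter, 125 mm tall, standing near where the dipper may stand; origin at the centre of its underside.
- can: Bystander: closed metal can, 66 mm diameter, 100 mm tall; origin at the centre of its underside.
- vial: Bystander: small amber bottle, 40 mm diameter, 70 mm tall, standing inside the tub in its far (+x) half; origin at the centre of its underside.
- tape: Bystander: roll of paper tape lying flat, 90 mm diameter, 24 mm high; origin at the centre of its underside.
- brayer: Bystander: ink roller with wooden handle lying on the table, about 160 mm long, 32 mm high; origin under the middle of its roller, handle towards its -x.

How it is judged:
By the outcome, as a careful person would: the job done as asked, in the order asked, and still so for the second after the job is handed in, with the robot touching nothing.
It also fails if it takes over 64 s, if anything falls off the work surface, if the arm or the gripper's body presses on something with over 40 N, if the wrist force passes 120 N, or if a joint passes its speed limit or range.

## Working session

There is one attempt and no reset: what is moved stays moved. The work goes in short steps, Python scripts to look and compute and a shell command to move; the robot and the scene stay as the last step left them, time stands still between calls to the robot, and variables do not carry over. Pictures are saved under pics/ and viewed, at most 10 in all, crops included, and the job is handed in when it is done.

```bash
mkdir -p pics; cat >h.py <<'E'
import cv2,numpy as np
from cell import manip,viewer
def cam(n,save=None):
    c=viewer.read_camera(n)
    if save: cv2.imwrite('pics/'+save,c['image'][:,:,::-1])
    return c
def ray(c,u,v):
    K=np.array([[c['fx'],0,c['cx']],[0,c['fy'],c['cy']],[0,0,1.]])
    p=cv2.undistortPoints(np.array([[[u,v]]],float),K,np.array([c['k1'],0,0,0.]))[0,0]
    R=cv2.Rodrigues(np.array(c['rvec'],float))[0]
    return -R.T@np.array(c['tvec']).ravel(), R.T@np.array([p[0],p[1],1.])
def onz(c,u,v,z):
    o,d=ray(c,u,v); return o+d*(z-o[2])/d[2]
def proj(c,P):
    R=cv2.Rodrigues(np.array(c['rvec'],float))[0]
    q=R@np.array(P)+np.array(c['tvec']).ravel(); x,y=q[0]/q[2],q[1]/q[2]; s=1+c['k1']*(x*x+y*y)
    return c['fx']*x*s+c['cx'],c['fy']*y*s+c['cy']
def onplane(c,u,v,p0,n):
    o,d=ray(c,u,v); return o+d*(np.dot(np.array(p0)-o,n)/np.dot(d,n))
def tri(c1,a,c2,b):
    o1,d1=ray(c1,*a);o2,d2=ray(c2,*b)
    A=np.stack([d1,-d2],1);s=np.linalg.lstsq(A,o2-o1,rcond=None)[0]
    p,q=o1+s[0]*d1,o2+s[1]*d2; return (p+q)/2,np.linalg.norm(p-q)
E
python3 - <<'E'
from h import *
for n in('top','side'):
    c=cam(n,n+'1.png'); print(n,ray(c,280,210))
s=manip.observe();print(s,manip.tcp_to_grasp)
E
```

```text
top (array([0.28481642, 0.05597995, 1.28439289]), array([ 0.21687514,  0.03330937, -0.97586766]))
side (array([ 0.08517302, -0.56355459,  1.00440009]), array([ 0.38993577,  0.53745488, -0.74775204]))
{'clock': 0.1, 'joints': array([ 1.41212525e+00,  3.59297982e-01,  1.11510713e-02, -3.15484206e-04,
       -1.22411700e+00, -2.88078400e-01]), 'dq': array([ 0.00048474, -0.00032544,  0.00180252,  0.00029706, -0.0010243 ,
       -0.00031335]), 'tau': array([-2.73590602e-03, -5.84161127e+01,  2.93753529e+01,  7.01564088e+00,
        1.02105516e-02, -4.75829825e-05]), 'eef_pos': array([0.29146944, 0.60833228, 0.22572657]), 'ee_rot': array([ 9.75143254e-01, -2.21574080e-01, -1.00561834e-04,  7.41845718e-04]), 'wrist_force': array([-0.41476135,  0.52067959,  0.3171542 ]), 'moment': array([-0.01682848, -0.04753216, -0.00498932]), 'gripper_force': 0.0, 'width': 0.08701484182370577} -0.0188
```

View pics/top1.png

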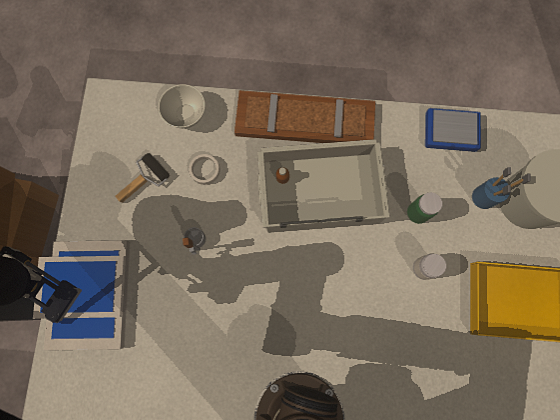

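View pics/side1.png

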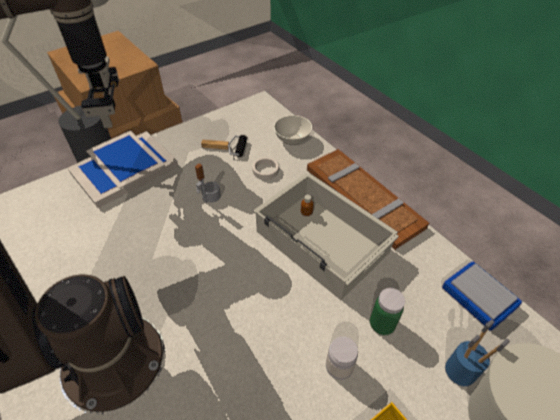

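The top view shows the dipper near (193,240) with its wooden grip at (187,242), and the tub at columns 260-387, rows 143-226. The side view shows the dipper at (205,185) and the rail from about (265,220) to (323,265). I'll enlarge these next.

```bash
python3 - <<'E'
from h import *
t=cv2.imread('pics/top1.png');s=cv2.imread('pics/side1.png')
def cr(i,x,y,w,h,W,H): return cv2.resize(i[y:y+h,x:x+w],(W,H),interpolation=cv2.INTER_CUBIC)
a=np.hstack([cr(t,165,215,50,50,300,300),cr(t,250,190,150,50,500,300)]) # 6x ; 3.33x/6x
b=np.hstack([cr(s,180,155,50,50,300,300),cr(s,255,205,83,75,500,300)]) # 6x ; 6.02x/4x
cv2.imwrite('pics/c1.png',np.vstack([a,b]))
E
```

```text
(no output)
```

View pics/c1.png

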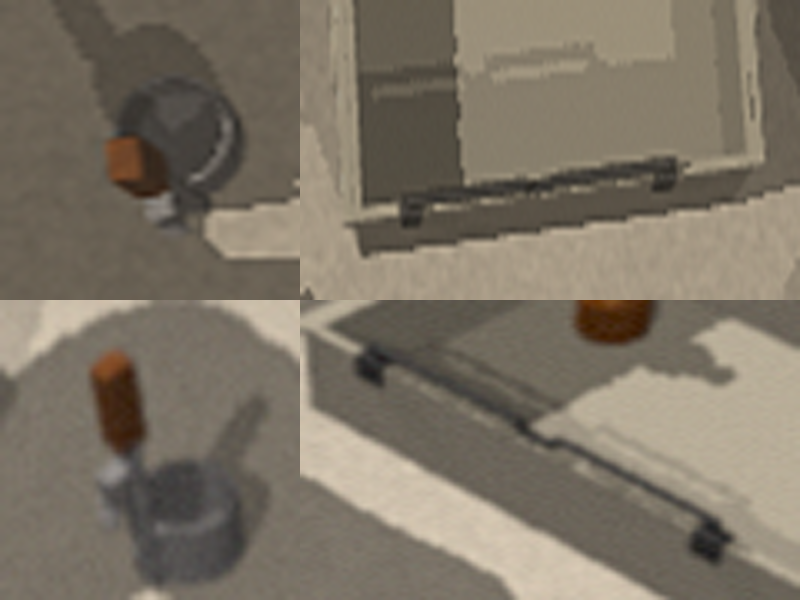

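The crop shows the wooden grip, the hook just below it pointing down and left, the cup, and both rail clips. In the side view the dip is at about crop (540,437), which is pixel (295,239). Next I compute positions.

```bash
python3 - <<'E'
from h import *
np.set_printoptions(precision=4,suppress=True)
t=cam('top');s=cam('side')
def T(u,v): return 250+(u-300)/(500/150),190+v/6
def S(u,v): return 255+(u-300)/(500/83),205+(v-300)/4
L,R=tri(t,T(411,207),s,S(370,366)),tri(t,T(664,175),s,S(710,542)); print('clips',L,R)
for n,c,bx in(('top',t,(165,215,215,265)),('side',s,(180,155,230,205))):
    hsv=cv2.cvtColor(c['image'],cv2.COLOR_RGB2HSV)
    m=((hsv[...,0]<14)&(hsv[...,1]>130)).astype(np.uint8);z=np.zeros_like(m);z[bx[1]:bx[3],bx[0]:bx[2]]=1;m&=z
    v,u=np.nonzero(m);print(n,u.min(),u.max(),v.min(),v.max(),u.mean(),v.mean(),len(u)); 
    if n=='top':a=(u.mean(),v.mean())
    else:b=(u.mean(),v.mean())
g=tri(t,a,s,b);print('grip ctr',g)
print('griptop top',onz(t,165+125/6,215+157/6,.157),'side',onz(s,180+113/6,155+57/6,.157))
print('cup top',onz(t,165+180/6,215+137/6,.042),'side cup rim',onz(s,180+190/6,155+195/6,.042))
print('hook top',onz(t,165+165/6,215+208/6,.088),onz(s,180+115/6,155+170/6,.088))
p0,n=(L[0]+R[0])/2,R[0]-L[0]; d=n/np.linalg.norm(n)
wn=np.array([-d[1],d[0],0]);print('yaw of wall normal',np.degrees(np.arctan2(wn[1],wn[0])),np.linalg.norm(n))
for z in(.101,.110): 
  for u,v in((525,427),(540,440),(558,440)): print(z,onz(s,*S(u,v),z), onplane(s,*S(u,v),p0,wn))
for nm,p,z in(('c1',T(350,220),.092),('c2',T(764,160),.092)):print(nm,onz(t,*p,z))
E
```

```text
clips (array([0.5107, 0.0848, 0.0829]), np.float64(0.0024241916534508195)) (array([ 0.5442, -0.1232,  0.0842]), np.float64(0.0005885345737383099))
top 183 191 238 247 185.91489361702128 241.61702127659575 47
side 196 202 164 179 199.09722222222223 171.09722222222223 72
grip ctr (array([0.4361, 0.3356, 0.1252]), np.float64(0.0010345872434244525))
griptop top [0.4336 0.3281 0.157 ] side [0.4358 0.3287 0.157 ]
cup top [0.4604 0.3313 0.042 ] side cup rim [0.4652 0.3308 0.042 ]
hook top [0.4211 0.3237 0.088 ] [0.4247 0.3255 0.088 ]
yaw of wall normal 9.169549050400617 0.2107334118710073
0.101 [ 0.5275 -0.0118  0.101 ] [ 0.5265 -0.0131  0.1032]
0.101 [ 0.5264 -0.0244  0.101 ] [ 0.528  -0.0225  0.0978]
0.101 [ 0.5329 -0.029   0.101 ] [ 0.5297 -0.0329  0.1076]
0.11 [ 0.5231 -0.0172  0.11  ] [ 0.5265 -0.0131  0.1032]
0.11 [ 0.522  -0.0298  0.11  ] [ 0.528  -0.0225  0.0978]
0.11 [ 0.5285 -0.0344  0.11  ] [ 0.5297 -0.0329  0.1076]
c1 [0.4999 0.1335 0.092 ]
c2 [ 0.5562 -0.2037  0.092 ]
```

Checks: the clip spacing is 210.7 mm, matching the rail length. The rail yaw is about 9.2°, and the dip is near (0.528, -0.021). The dipper grip is near (0.4347, 0.3284) with a yaw of about 7°. I'll turn the tool first.

```bash
cat >>h.py <<'E'
from scipy.spatial.transform import Rotation as Ro
def delta(x,y,z,yaw=None):
    s=manip.observe();R=Ro.from_quat(s['ee_rot'])
    d=R.inv().apply(np.array([x,y,z])-s['eef_pos'])*1000
    X=R.as_matrix();print('clock',s['clock'],'pos',s['eef_pos'].round(4),'tooly yaw',np.degrees(np.arctan2(X[1,1],X[0,1])).round(2),'zax',X[:,2].round(3),'F',s['wrist_force'].round(2),'w',s['width'],'gf',s['gripper_force'])
    print('tool delta mm',d.round(1))
    if yaw is not None:
        G=Ro.from_matrix(np.array([[-np.sin(a),np.cos(a),0] if 0 else r for a in[0] for r in np.eye(3)]))
        y=np.radians(yaw); yv=np.array([np.cos(y),np.sin(y),0]);zv=np.array([0,0,-1.]);xv=np.cross(yv,zv)
        print('turn',(R.inv()*Ro.from_matrix(np.stack([xv,yv,zv],1))).as_rotvec().round(4))
E
python3 -m pendant '[[87,0,0,0,0,0,-0.114],[87,0,0,0,0,0,-0.114],[87,0,0,0,0,0,-0.114],[87,0,0,0,0,0,-0.114],[87,0,0,0,0,0,-0.114],[87,0,0,0,0,0,0]]'
python3 -c "
from h import *
delta(.4347,.3284,.2257,-83)"
```

```text
clock: 0.7
eef_pos: [0.2916, 0.6086, 0.2263]
ee_rot: [0.998, 0.064, -0.0, 0.0]
wrist_force: [0.0, -0.5, 0.2]
width: 0.0869
gripper_force: 0.0
clock 0.7 pos [0.2916 0.6086 0.2263] tooly yaw -82.64 zax [-0. -0. -1.] F [ 0.   -0.46  0.22] w 0.0869177204421856 gf 0.0
tool delta mm [106.  296.2   0.7]
turn [0.0004 0.0002 0.0062]
```

```bash

python3 -m pendant '[[87,10.6,29.6,0,0,0,0],[87,10.6,29.6,0,0,0,0],[87,10.6,29.6,0,0,0,0],[87,10.6,29.6,0,0,0,0],[87,10.6,29.6,0,0,0,0],[87,10.6,29.6,0,0,0,0],[87,10.6,29.6,0,0,0,0],[87,10.6,29.6,0,0,0,0],[87,10.6,29.6,0,0,0,0],[87,10.6,29.6,0,0,0,0]]'
python3 -m pendant '[[87,0,0,0,0,0,0],[87,0,0,0,0,0,0]]'
python3 - <<'E'
from h import *
delta(.4347,.3284,.113,-83)
t=cam('top','t2.png')['image'];s=cam('side')['image']
t=t[:,:,::-1];s=s[:,:,::-1]
f=lambda i,x,y:cv2.resize(i[y:y+70,x:x+70],(400,400),interpolation=2)
cv2.imwrite('pics/c2.png',np.hstack([f(t,155,205),f(s,170,140)]))
E
```

```text
clock: 1.53
eef_pos: [0.4336, 0.3265, 0.2267]
ee_rot: [0.998, 0.059, 0.0, -0.0]
wrist_force: [0.3, 0.4, 0.1]
width: 0.0869
gripper_force: 0.0
clock: 1.7
eef_pos: [0.4338, 0.3266, 0.2268]
ee_rot: [0.998, 0.059, 0.0, -0.0]
wrist_force: [0.2, -0.2, 0.8]
width: 0.0867
gripper_force: 0.0
clock 1.7 pos [0.4338 0.3266 0.2268] tooly yaw -83.29 zax [ 0.  0. -1.] F [ 0.19 -0.18  0.82] w 0.08674735099071262 gf 0.0
tool delta mm [  1.   -1.6 113.8]
turn [-0.0004 -0.0003 -0.005 ]
```

View pics/c2.png

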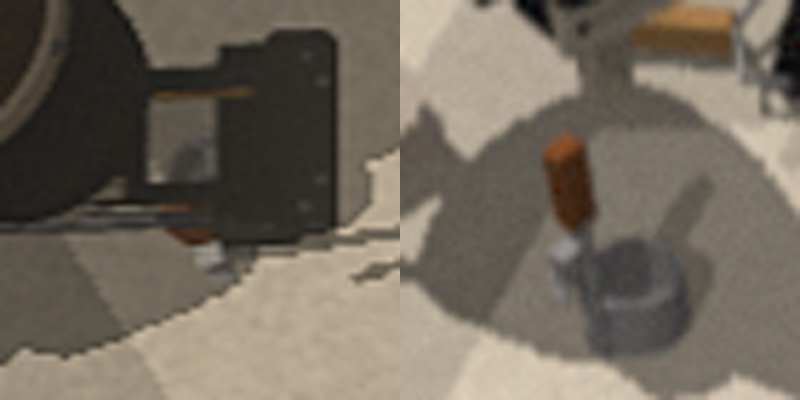

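The picture shows the gripper over the grip (grip at crop (190,230) in the top view), and the dipper hasn't moved. I'll descend with the fingers open.

```bash

python3 -m pendant '[[87,1,-1.6,15,0,0,0],[87,0,0,15,0,0,0],[87,0,0,15,0,0,0],[87,0,0,15,0,0,0],[87,0,0,14,0,0,0],[87,0,0,10,0,0,0],[87,0,0,10,0,0,0]]'
python3 -m pendant '[[87,0,0,10,0,0,0],[87,0,0,8,0,0,0],[87,0,0,0,0,0,0],[87,0,0,0,0,0,0]]'
python3 - <<'E'
from h import *
delta(.4347,.3284,.113,-83)
t=cam('top')['image'];s=cam('side')['image']
t=t[:,:,::-1];s=s[:,:,::-1]
f=lambda i,x,y:cv2.resize(i[y:y+70,x:x+70],(400,400),interpolation=2)
cv2.imwrite('pics/c3.png',np.hstack([f(t,155,205),f(s,165,140)]))
E
```

```text
clock: 2.38
eef_pos: [0.4336, 0.3305, 0.1317]
ee_rot: [0.998, 0.062, -0.0, 0.0]
wrist_force: [-0.6, -0.5, 0.9]
width: 0.087
gripper_force: 0.0
clock: 2.72
eef_pos: [0.434, 0.3296, 0.1143]
ee_rot: [0.998, 0.062, -0.0, 0.0]
wrist_force: [-0.8, 0.2, 1.1]
width: 0.0868
gripper_force: 0.0
clock 2.7167 pos [0.434  0.3296 0.1143] tooly yaw -82.94 zax [-0.    -0.001 -1.   ] F [-0.75  0.21  1.09] w 0.08684327425095167 gf 0.0
tool delta mm [0.5 1.3 1.3]
turn [0.0007 0.0003 0.0011]
```

View pics/c3.png

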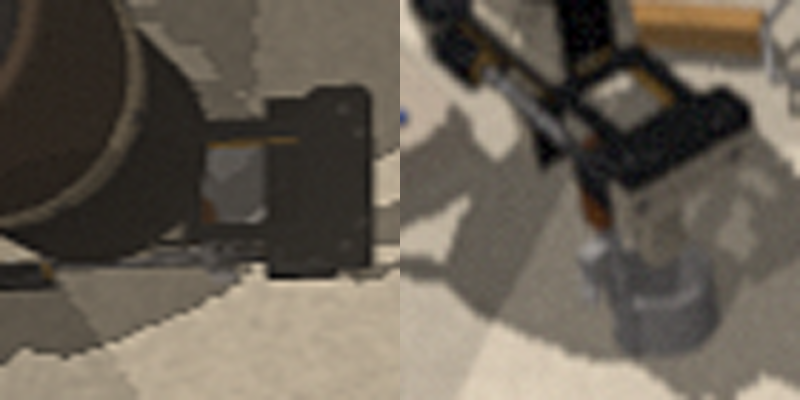

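The grip sits between the open fingers (crop (590,190) in the side view). I'll close on it.

```bash

python3 -m pendant '[[60,0,1,1,0,0,0],[40,0,0,0,0,0,0],[30,0,0,0,0,0,0],[25,0,0,0,0,0,0],[22,0,0,0,0,0,0],[19,0,0,0,0,0,0],[16,0,0,0,0,0,0],[14,0,0,0,0,0,0],[10,0,0,0,0,0,0],[10,0,0,0,0,0,0]]'
python3 -m pendant '[[10,0,0,0,0,0,0],[10,0,0,0,0,0,0],[10,0,0,0,0,0,0],[10,0,0,0,0,0,0],[10,0,0,0,0,0,0]]'
```

```text
clock: 3.65
eef_pos: [0.4341, 0.3287, 0.1136]
ee_rot: [0.998, 0.062, -0.0, 0.0]
wrist_force: [-0.6, 0.1, -0.1]
width: 0.0257
gripper_force: 0.0
clock: 4.07
eef_pos: [0.4342, 0.3288, 0.1136]
ee_rot: [0.998, 0.062, 0.0, -0.0]
wrist_force: [-0.4, -0.6, -0.2]
width: 0.016
gripper_force: 30.0
```

```bash

python3 -m pendant '[[5,0,0,-3,0,0,0],[5,0,0,-6,0,0,0],[5,0,0,-12,0,0,0],[5,0,0,-18,0,0,0],[5,0,0,-20,0,0,0],[5,0,0,-20,0,0,0],[5,0,0,-20,0,0,0],[5,0,0,-15,0,0,0],[5,0,0,-6,0,0,0],[5,0,0,0,0,0,0]]'
python3 -m pendant '[[5,0,0,0,0,0,0],[5,0,0,0,0,0,0]]'
python3 - <<'E'
from h import *
delta(.4347,.3284,.233,-80.8)
t=cam('top')['image'];s=cam('side')['image']
t=t[:,:,::-1];s=s[:,:,::-1]
f=lambda i,x,y:cv2.resize(i[y:y+80,x:x+80],(400,400),interpolation=2)
cv2.imwrite('pics/c4.png',np.hstack([f(t,145,195),f(s,155,110)]))
E
```

```text
clock: 4.9
eef_pos: [0.4346, 0.3292, 0.2353]
ee_rot: [0.998, 0.062, 0.001, -0.001]
wrist_force: [-0.4, 0.5, -1.4]
width: 0.0158
gripper_force: 30.0
clock: 5.07
eef_pos: [0.4336, 0.3282, 0.2323]
ee_rot: [0.998, 0.061, -0.001, 0.001]
wrist_force: [-0.5, 0.3, -2.0]
width: 0.0162
gripper_force: 30.0
clock 5.0667 pos [0.4336 0.3282 0.2323] tooly yaw -82.95 zax [-0.001 -0.001 -1.   ] F [-0.53  0.31 -1.97] w 0.016183357259010368 gf 29.996885061264038
tool delta mm [ 1.1 -0.1 -0.7]
turn [ 0.0012  0.0016 -0.0376]
```

View pics/c4.png

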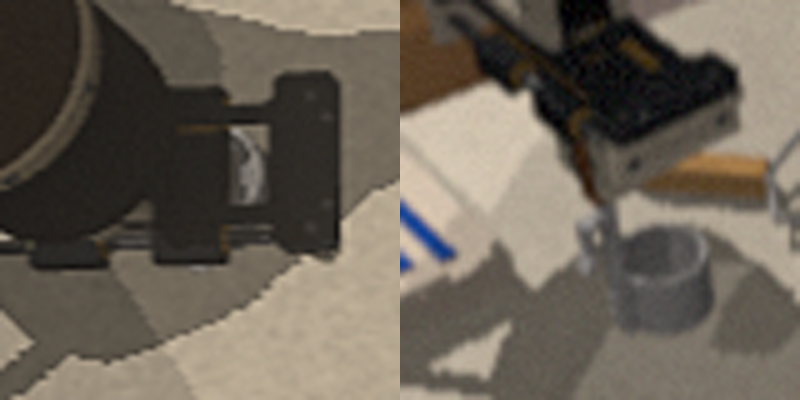

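The dipper is held upright and clear of the table, with the hook at crop (590,240) and about 2 N of weight. Next I raise it, align the yaw and carry it over the tub, keeping 4 mm inward of the rail.

```bash

python3 -m pendant '[[5,0,0,-9,0,0,-0.0188],[5,0,0,-9,0,0,-0.0188],[5,1,6,0,0,0,0],[5,2,12,0,0,0,0],[5,2.5,18,0,0,0,0],[5,2.5,18,0,0,0,0],[5,2.5,18,0,0,0,0],[5,2.5,18,0,0,0,0],[5,2.5,18,0,0,0,0],[5,2.5,18,0,0,0,0]]'
python3 -m pendant '[[5,2.5,18,0,0,0,0],[5,2.5,18,0,0,0,0],[5,2.5,18,0,0,0,0],[5,2.5,18,0,0,0,0],[5,2.5,18,0,0,0,0],[5,2.5,18,0,0,0,0],[5,2.5,18,0,0,0,0],[5,2.5,18,0,0,0,0],[5,2.5,18,0,0,0,0],[5,2.5,18,0,0,0,0]]'
python3 -m pendant '[[5,2.5,18,0,0,0,0],[5,2.5,18,0,0,0,0],[5,2.5,12,0,0,0,0],[5,1.5,6,0,0,0,0],[5,0,0,0,0,0,0],[5,0,0,0,0,0,0],[5,0,0,0,0,0,0]]'
python3 -c "
from h import *
delta(.5396,-.0189,.175,-80.8)"
```

```text
clock: 6.0
eef_pos: [0.4722, 0.2053, 0.2515]
ee_rot: [0.997, 0.08, -0.0, 0.0]
wrist_force: [-0.1, -0.9, -1.4]
width: 0.0159
gripper_force: 30.0
clock: 6.83
eef_pos: [0.5253, 0.0317, 0.2515]
ee_rot: [0.997, 0.08, -0.0, -0.0]
wrist_force: [0.2, -0.1, -2.2]
width: 0.0161
gripper_force: 30.0
clock: 7.42
eef_pos: [0.5429, -0.0179, 0.2515]
ee_rot: [0.997, 0.08, -0.0, -0.0]
wrist_force: [-0.2, 0.5, -1.3]
width: 0.0155
gripper_force: 30.0
clock 7.4167 pos [ 0.5429 -0.0179  0.2515] tooly yaw -80.78 zax [-0.  0. -1.] F [-0.23  0.46 -1.31] w 0.015541019715774455 gf 29.996909201145172
tool delta mm [-3.4  0.5 76.5]
turn [-0.0002  0.0001  0.0004]
```

```bash

python3 -m pendant '[[5,-1.5,0.5,4,0,0,0],[5,-1.5,0,8,0,0,0],[5,0,0,10,0,0,0],[5,0,0,10,0,0,0],[5,0,0,10,0,0,0],[5,0,0,10,0,0,0],[5,0,0,8,0,0,0],[5,0,0,6,0,0,0],[5,0,0,4,0,0,0],[5,0,0,0,0,0,0]]'
python3 -m pendant '[[5,0,0,2,0,0,0],[5,0,0,0,0,0,0],[5,0,0,0,0,0,0]]'
python3 - <<'E'
from h import *
delta(.5396,-.0189,.175,-80.8)
c=cam('side','s5.png');t=cam('top','t5.png')
i=c['image'][:,:,::-1]
cv2.imwrite('pics/c5.png',cv2.resize(i[190:265,250:350],(800,600),interpolation=2))
E
```

```text
clock: 8.25
eef_pos: [0.5399, -0.0194, 0.1806]
ee_rot: [0.997, 0.08, -0.001, 0.0]
wrist_force: [0.2, 0.3, -1.6]
width: 0.0159
gripper_force: 30.0
clock: 8.5
eef_pos: [0.5405, -0.0193, 0.1799]
ee_rot: [0.997, 0.08, 0.0, -0.0]
wrist_force: [-0.3, 0.1, -1.1]
width: 0.016
gripper_force: 30.0
clock 8.5 pos [ 0.5405 -0.0193  0.1799] tooly yaw -80.79 zax [ 0.001  0.    -1.   ] F [-0.25  0.08 -1.12] w 0.016019668229261545 gf 29.99688148498535
tool delta mm [-0.8 -0.5  4.9]
turn [-0.     -0.0007  0.0003]
```

View pics/c5.png

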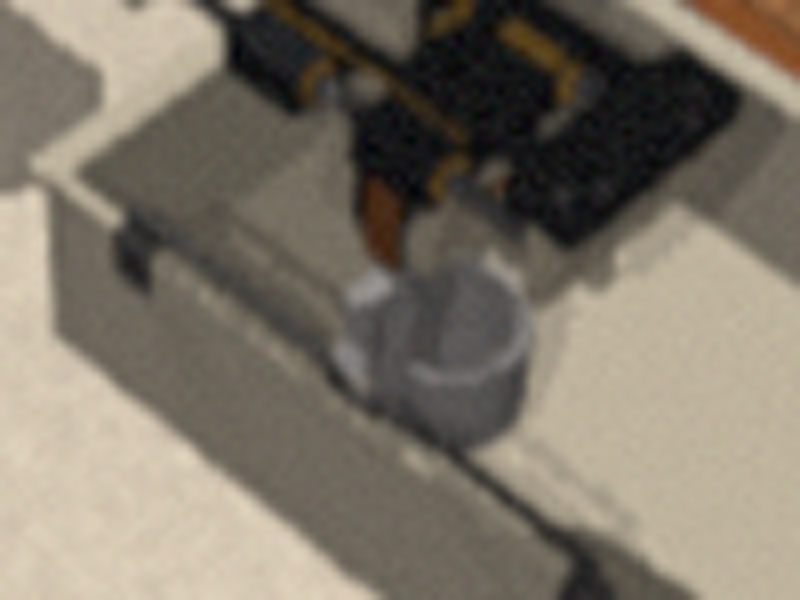

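The hook leg tip is at crop (345,365), which is pixel (293,236). The crown top is near crop (370,287), and the rail runs just below the leg. I'll compare these with the predicted projections.

```bash
python3 - <<'E'
from h import *
np.set_printoptions(precision=4,suppress=True)
s=cam('side');o=manip.observe()['eef_pos'];a=np.radians(9.2)
u=np.array([np.cos(a),np.sin(a),0]);w=np.array([-np.sin(a),np.cos(a),0]);org=np.array([o[0],o[1],o[2]-.1136])+.031*u
q=lambda c,x,y,z:((np.array(proj(c,org+x*u+y*w+np.array([0,0,z])))-[250,190])*8).round(0)
for n,p in dict(crown=(-.0415,0,.09),cr_o1=(-.049,.006,.09),cr_o2=(-.049,-.006,.09),leg=(-.049,0,.06),legR=(-.049,-.006,.06),rimR=(0,-.028,.042),rimL=(0,.028,.042),rimfar=(.028,0,.042),rimctr=(0,0,.042),gripbot=(-.041,-.008,.103),gripbotF=(-.021,-.008,.103),botR=(0,-.028,0)).items(): print(n,q(s,*p))
# rail line in side, predicted dip
for y in(.0848,.02,-.0195-.0013+.0,-.0225,-.06,-.1232):
    x=.5275-(y+.0192)*.161;print('rail',y,((np.array(proj(s,(x,y,.107)))-[250,190])*8).round(0))
E
```

```text
crown [367. 283.]
cr_o1 [337. 285.]
cr_o2 [364. 306.]
leg [348. 354.]
legR [361. 364.]
rimR [508. 354.]
rimL [387. 262.]
rimfar [502. 263.]
rimctr [447. 307.]
gripbot [387. 270.]
gripbotF [430. 237.]
botR [500. 429.]
rail 0.0848 [135. 206.]
rail 0.02 [269. 311.]
rail -0.0208 [356. 380.]
rail -0.0225 [360. 383.]
rail -0.06 [443. 449.]
rail -0.1232 [590. 564.]
```

```bash
python3 - <<'E'
from h import *
np.set_printoptions(precision=4,suppress=True,linewidth=150)
s=cam('side');t=cam('top')
a=np.radians(9.2);w=np.array([np.sin(a),-np.cos(a),0]);u=np.array([np.cos(a),np.sin(a),0])
P0=np.array([.5275,-.0192,.107])
for n,c,f in(('side',s,'side1.png'),('top',t,'top1.png')):
    im=cv2.cvtColor(cv2.imread('pics/'+f),cv2.COLOR_BGR2GRAY).astype(np.float32)
    out=[]
    for l in np.arange(-.096,.0961,.006):
        # sample profile across the rail in plane z=.107 (u direction), subpixel dark centroid
        xs=np.arange(-.016,.0161,.0005)
        m=np.array([proj(c,P0+w*l+u*x) for x in xs],np.float32)
        v=cv2.remap(im,m[:,:1].copy(),m[:,1:].copy(),cv2.INTER_LINEAR).ravel()
        k=v.argmin();b=np.percentile(v,60);g=np.clip(b-v,0,None)*(abs(xs-xs[k])<.005);out.append((l*1000,(g*xs).sum()/g.sum()*1000,v.min()))
    print(n);print(np.array(out).round(1).tolist())
E
```

```text
side
[[-96.0, -6.2, 38.0], [-90.0, -14.0, 37.9], [-84.0, -15.5, 59.7], [-78.0, 0.2, 70.8], [-72.0, -0.4, 65.6], [-66.0, -0.6, 66.4], [-60.0, 1.0, 66.5], [-54.0, 0.3, 67.5], [-48.0, 0.5, 68.6], [-42.0, 0.8, 68.7], [-36.0, -0.4, 64.7], [-30.0, -0.1, 62.3], [-24.0, 0.8, 65.9], [-18.0, 0.3, 64.1], [-12.0, 0.3, 52.0], [-6.0, -3.6, 51.9], [0.0, -4.9, 63.3], [6.0, -6.1, 75.3], [12.0, -4.4, 61.0], [18.0, -0.8, 79.6], [24.0, 0.0, 75.2], [30.0, 0.2, 83.9], [36.0, -0.3, 74.4], [42.0, 0.4, 75.2], [48.0, -0.6, 77.0], [54.0, 0.1, 76.0], [60.0, 0.2, 80.1], [66.0, 0.1, 79.0], [72.0, 0.1, 79.5], [78.0, 0.2, 72.8], [84.0, 0.3, 78.9], [90.0, 0.1, 81.1], [96.0, 0.2, 76.3]]
top
[[-96.0, 1.2, 59.5], [-90.0, 1.3, 58.6], [-84.0, 1.1, 57.0], [-78.0, 0.7, 58.6], [-72.0, 2.1, 60.0], [-66.0, 1.9, 58.0], [-60.0, -0.0, 61.4], [-54.0, 0.6, 56.0], [-48.0, 0.6, 57.8], [-42.0, 0.1, 59.3], [-36.0, 0.0, 64.4], [-30.0, 0.3, 63.6], [-24.0, -0.0, 59.0], [-18.0, 0.6, 57.0], [-12.0, -0.7, 45.5], [-6.0, -0.7, 50.2], [0.0, -1.0, 58.4], [6.0, -1.1, 57.2], [12.0, 0.5, 59.4], [18.0, 0.5, 57.6], [24.0, 0.5, 60.5], [30.0, 0.0, 61.9], [36.0, -0.3, 62.2], [42.0, 1.1, 62.6], [48.0, 0.7, 60.1], [54.0, 0.7, 61.1], [60.0, 0.4, 62.1], [66.0, 0.9, 64.4], [72.0, 0.6, 65.8], [78.0, 1.2, 60.5], [84.0, 0.8, 61.3], [90.0, -8.7, 59.3], [96.0, -7.9, 43.9]]
```

Both cameras put the rail within 0.5 mm of my line. The dip is centred about 1 mm towards +y from the clip midpoint, so near (0.528, -0.018). The hook prediction agrees to about 1 mm. Now I'll line it up and lower it.

```bash
python3 -c "
from h import *
delta(.5353,-.0168,.1486,-80.8)"
```

```text
clock 8.75 pos [ 0.5404 -0.0193  0.1798] tooly yaw -80.79 zax [ 0.001  0.    -1.   ] F [-0.45  0.44 -1.97] w 0.016052035569222363 gf 29.996947646141052
tool delta mm [-4.6 -3.3 31.2]
turn [-0.0001 -0.0005  0.0002]
```

```bash

python3 -m pendant '[[5,-2.3,-1.6,0,0,0,0],[5,-2.3,-1.6,0,0,0,0],[5,0,0,0,0,0,0],[5,0,0,3,0,0,0],[5,0,0,3,0,0,0],[5,0,0,3,0,0,0]]'
python3 -m pendant '[[5,0,0,3,0,0,0],[5,0,0,3,0,0,0],[5,0,0,0,0,0,0]]'
python3 -c "
from h import *
delta(.5353,-.0168,.1486,-80.8);print(manip.observe()['moment'])"
```

```text
clock: 9.25
eef_pos: [0.535, -0.0169, 0.1701]
ee_rot: [0.997, 0.08, -0.0, -0.0]
wrist_force: [0.4, 0.6, -1.7]
width: 0.0156
gripper_force: 30.0
clock: 9.5
eef_pos: [0.5351, -0.0169, 0.1638]
ee_rot: [0.997, 0.08, -0.0, 0.0]
wrist_force: [0.6, 0.9, -0.8]
width: 0.0157
gripper_force: 30.0
clock 9.5 pos [ 0.5351 -0.0169  0.1638] tooly yaw -80.79 zax [-0.001 -0.    -1.   ] F [ 0.61  0.91 -0.76] w 0.01567795318986333 gf 29.99700754880905
tool delta mm [ 0.2 -0.1 15.2]
turn [0.     0.0006 0.0002]
[ 0.04659131 -0.17650604  0.00828981]
```

```bash

python3 -m pendant '[[5,0,0,2,0,0,0],[5,0,0,2,0,0,0],[5,0,0,0,0,0,0]]'
python3 -m pendant '[[5,0,0,2,0,0,0],[5,0,0,2,0,0,0],[5,0,0,0,0,0,0]]'
python3 - <<'E'
from h import *
delta(.5353,-.0168,.1486,-80.8);print(manip.observe()['moment'])
c=cam('side','s6.png')
cv2.imwrite('pics/c6.png',cv2.resize(c['image'][200:260,260:340,::-1],(800,600),interpolation=2))
E
```

```text
clock: 9.75
eef_pos: [0.5351, -0.0169, 0.1602]
ee_rot: [0.997, 0.08, -0.0, 0.0]
wrist_force: [0.0, 0.1, -1.4]
width: 0.0157
gripper_force: 30.0
clock: 10.0
eef_pos: [0.5351, -0.0169, 0.1562]
ee_rot: [0.997, 0.08, -0.0, -0.0]
wrist_force: [-0.2, 0.8, -1.6]
width: 0.0159
gripper_force: 30.0
clock 10.0 pos [ 0.5351 -0.0169  0.1562] tooly yaw -80.79 zax [-0.  0. -1.] F [-0.16  0.8  -1.58] w 0.015876453670167073 gf 29.997098743915558
tool delta mm [ 0.2 -0.   7.6]
turn [-0.0001  0.0003  0.0001]
[-0.04421002 -0.13088246  0.0191357 ]
```

View pics/c6.png

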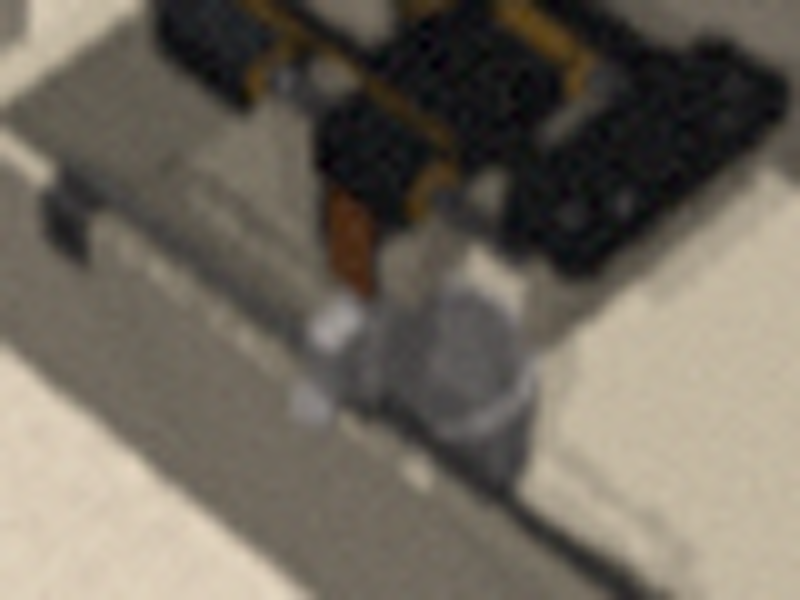

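The hook's leg tip (crop (312,405)) is on the outer side of the rail, and the stem and cup are inside. There's no contact force. Continuing down.

```bash

python3 -m pendant '[[5,0,0,3,0,0,0],[5,0,0,3,0,0,0],[5,0,0,3,0,0,0],[5,0,0,3,0,0,0],[5,0,0,2,0,0,0],[5,0,0,0,0,0,0]]'
python3 -m pendant '[[5,0,0,1.5,0,0,0],[5,0,0,1.5,0,0,0],[5,0,0,0,0,0,0],[5,0,0,0,0,0,0]]'
python3 -m pendant '[[5,0,0,1.5,0,0,0],[5,0,0,1.5,0,0,0],[5,0,0,0,0,0,0],[5,0,0,0,0,0,0]]'
```

```text
clock: 10.55
eef_pos: [0.5351, -0.0169, 0.142]
ee_rot: [0.997, 0.08, -0.0, 0.0]
wrist_force: [-0.1, -0.4, -1.4]
width: 0.0158
gripper_force: 30.0
clock: 10.88
eef_pos: [0.5351, -0.0169, 0.1395]
ee_rot: [0.997, 0.08, -0.0, 0.0]
wrist_force: [0.5, 0.4, -1.7]
width: 0.0159
gripper_force: 30.0
clock: 11.22
eef_pos: [0.5351, -0.0169, 0.1364]
ee_rot: [0.997, 0.08, -0.0, 0.0]
wrist_force: [1.0, -0.5, -0.7]
width: 0.0159
gripper_force: 30.0
```

```bash

python3 -m pendant '[[5,0,0,1,0,0,0],[5,0,0,1,0,0,0],[5,0,0,0,0,0,0],[5,0,0,0,0,0,0]]'
python3 -m pendant '[[5,0,0,1,0,0,0],[5,0,0,1,0,0,0],[5,0,0,0,0,0,0],[5,0,0,0,0,0,0]]'
python3 -m pendant '[[5,0,0,1,0,0,0],[5,0,0,0,0,0,0],[5,0,0,0,0,0,0]]'
```

```text
clock: 11.55
eef_pos: [0.5351, -0.0169, 0.1345]
ee_rot: [0.997, 0.08, -0.0, 0.0]
wrist_force: [-0.3, 0.9, -1.7]
width: 0.0162
gripper_force: 30.0
clock: 11.88
eef_pos: [0.5351, -0.0169, 0.1325]
ee_rot: [0.997, 0.08, -0.0, 0.0]
wrist_force: [0.3, 0.1, -1.7]
width: 0.0161
gripper_force: 30.0
clock: 12.13
eef_pos: [0.5352, -0.0169, 0.1315]
ee_rot: [0.997, 0.08, -0.0, -0.0]
wrist_force: [0.4, -0.1, -1.3]
width: 0.0159
gripper_force: 30.0
```

```bash

python3 -m pendant '[[5,0,0,1,0,0,0],[5,0,0,0,0,0,0],[5,0,0,0,0,0,0]]'
python3 -m pendant '[[5,0,0,1,0,0,0],[5,0,0,0,0,0,0],[5,0,0,0,0,0,0]]'
python3 -m pendant '[[5,0,0,0.7,0,0,0],[5,0,0,0,0,0,0],[5,0,0,0,0,0,0]]'
```

```text
clock: 12.38
eef_pos: [0.5351, -0.0169, 0.1305]
ee_rot: [0.997, 0.08, -0.0, 0.0]
wrist_force: [-0.3, 0.1, -2.0]
width: 0.0158
gripper_force: 30.0
clock: 12.63
eef_pos: [0.5352, -0.0168, 0.1295]
ee_rot: [0.997, 0.08, 0.0, -0.0]
wrist_force: [-0.9, 0.7, -1.1]
width: 0.0156
gripper_force: 30.0
clock: 12.88
eef_pos: [0.5353, -0.0168, 0.1292]
ee_rot: [0.997, 0.08, 0.0, -0.0]
wrist_force: [-1.1, 0.9, 2.1]
width: 0.016
gripper_force: 30.0
```

Contact comes at TCP z = 0.129, where the dip floor should be (straight wire would be 0.1386), with a light 4 N step. I'll release gently.

```bash

python3 -m pendant '[[16,0,0,0,0,0,0],[18,0,0,0,0,0,0],[20,0,0,0,0,0,0],[22,0,0,0,0,0,0],[25,0,0,0,0,0,0],[30,0,0,0,0,0,0],[36,0,0,0,0,0,0],[44,0,0,0,0,0,0],[50,0,0,0,0,0,0],[50,0,0,0,0,0,0]]'
python3 -m pendant '[[50,0,0,0,0,0,0],[50,0,0,-3,0,0,0],[50,0,0,-6,0,0,0],[50,0,0,-8,0,0,0],[50,0,0,-10,0,0,0],[50,0,0,-10,0,0,0],[50,0,0,-12,0,0,0],[50,0,0,-15,0,0,0],[50,0,0,-20,0,0,0],[50,0,0,-20,0,0,0]]'
python3 -m pendant '[[50,0,0,-20,0,0,0],[50,0,0,-20,0,0,0],[50,-25,0,0,0,0,0],[50,-25,0,0,0,0,0],[50,-25,0,0,0,0,0],[50,-25,0,0,0,0,0],[50,0,0,0,0,0,0],[50,0,0,0,0,0,0]]'
python3 - <<'E'
from h import *
a=cam('top')['image'];c=cam('side')['image']
f=lambda i,x,y,w,h:cv2.resize(i[y:y+h,x:x+w,::-1],(400,400),interpolation=2)
cv2.imwrite('pics/c7.png',np.hstack([f(a,280,165,70,70),f(c,260,195,60,60)]))
E
```

```text
clock: 13.72
eef_pos: [0.5352, -0.0169, 0.1289]
ee_rot: [0.997, 0.08, 0.0, 0.0]
wrist_force: [0.7, 1.0, 0.3]
width: 0.048
gripper_force: 0.0
clock: 14.55
eef_pos: [0.5351, -0.017, 0.2347]
ee_rot: [0.997, 0.08, 0.0, -0.0]
wrist_force: [0.1, 0.8, 0.4]
width: 0.0502
gripper_force: 0.0
clock: 15.22
eef_pos: [0.436, -0.033, 0.2746]
ee_rot: [0.997, 0.08, 0.002, -0.0]
wrist_force: [-0.1, 0.0, -0.2]
width: 0.0496
gripper_force: 0.0
```

View pics/c7.png

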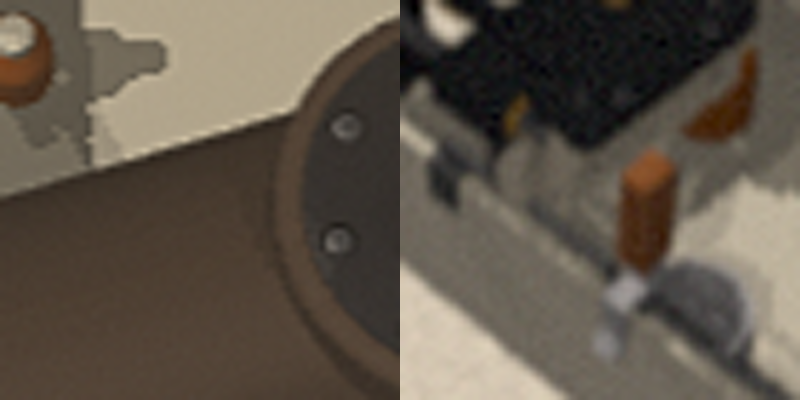

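In the side crop the dipper hangs upright: grip at (648,205), hook leg over the outside at (610,335), cup inside the tub, and the gripper clear. I'll check its height, then hand in.

```bash
python3 - <<'E'
from h import *
s=cam('side');hsv=cv2.cvtColor(s['image'],cv2.COLOR_RGB2HSV)
m=((hsv[...,0]<14)&(hsv[...,1]>130));z=np.zeros_like(m);z[214:238,291:303]=1
v,u=np.nonzero(m&z);print(u.mean(),v.mean())
for h in(.016,.025):print(h,proj(s,(.5355,-.0168,.130+h)))
print(manip.sign_off())
E
```

```text
296.51020408163265 225.8673469387755
0.016 (np.float64(296.4462016123783), np.float64(225.98942048947163))
0.025 (np.float64(296.5711815231947), np.float64(223.78639627274845))
the job is handed in; nothing more can be done
None
```

The dipper hangs by its hook in the rail's dip, with the cup inside the tub, and the gripper has let go and is clear. A final camera check matched the dip height of 16 mm (straight wire would be 25 mm), and the job was handed in after about 15.5 s.

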